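# Complete the patient set and shut the dust cover

### The arm

A 6-joint arm with a two-finger parallel gripper is mounted at the origin on a cart in front of the work surface, level with it; the furniture and walls round the work are solid. World frame = base frame: x ahead of the robot, y to its left, z up, the work surface at z = 0. Lengths are in m, angles in rad, forces in N, time in s.
With the tool pointing down it reaches from about 0.25 to 0.725 m from the base axis. Payload 4 kg.
Tool frame: the origin (TCP) lies at the very end of the fingers, on their centre line; the grasp point (between the pads) lies 19 mm behind it; z points along the fingers, y is the line along which they close (so a half turn about z gives the same grasp; the last joint's range is limited). The gripper opens to 85 mm and grips with 20 to 120 N. Pads are 22 mm wide; open, the fingers measure 114 mm over their backs; the gripper's body (76 mm by 85 mm) begins 54 mm behind the grasp point. The pads swing forward as they close: fully open they stand 13 mm farther back than shut.
Start: joints at [-1.151, 0.241, 0.005, 1.335, 0, 1.571], TCP at [0.204, -0.457, 0.231] pointing down, gripper open.
Joint ranges: [-2.72, 2.72], [-1.05, 1.87], [-1.09, 1.28], [-1.99, 2.15], [-1.42, 1.44], [-3.14, 3.14]. Speed limits (rad/s): [2.79, 2.79, 3.14, 3.14, 3.14, 3.14].

### API

Orientations are given as a unit quaternion [x, y, z, w].
In Python, from workcell import monitor, viewer, job gives the robot as it stands.
- The arm moves only by the tool arm_command, never from a script. Its argument "increments" is a list of rows, each an object of numbers: "dx", "dy", "dz": the shift along the tool's x, y, z in cm; "wx", "wy", "wz": the turn, a rotation vector about the tool's x, y, z in rad; "grip": the finger opening in cm, from 0 to 8.54. In form: [{"dx": .., "dy": .., "dz": .., "wx": .., "wy": .., "wz": .., "grip": ..}, ...]. A call has 1 to 10 rows; each row is the pose to reach, as a shift and turn from the pose commanded when the call began, along the tool's axes at that moment; what a row does not reach only later rows make up. A row lasts 1/10 s, in which the tool goes at most 50 mm and 8.59 degrees, less where a joint would pass 70% of its speed; a pose out of reach is approached as far as the arm can. A call with a gripper value outside its range is refused whole. The fingers move at their own pace and stop on an object; the grip force is fixed at half the most. Time passes only in rows, so rows that repeat a pose let the fingers close. It gives the time, the measured TCP pose, the force, the opening and the grip force at its end, in the units of the state.
- monitor.get_obs(): the state, without advancing time (a new reading comes with each control period).
- viewer.camera(name): name is "scene" or "top" or "wrist"; returns (picture, depth): 420x560x3 uint8, red, green, blue; 420x560 float32, m along the optical axis (not along the pixel's ray), 0 where there is no reading.
- viewer.get_calibration(name): a dict with "fovy" (degrees; the focal length in pixels is half the picture's height over the tangent of half this angle, whatever the lens; pixels are square), "cx", "cy" (the principal point, pixels), "dist_coeffs" ([k1, k2, p1, p2, k3] as OpenCV has them; the pictures are not rectified), "view" (4x4, takes a point from world to camera coordinates). Camera axes: x right, y up, looking along -z (the intrinsics and any distortion apply to the point x, -y, -z); pixel columns grow to the right and rows downward; lengths in m; the calibration is good to about 2 mm. A picture is of the moment at which its call begins: read the wrist's pose just before it. get_calibration takes no time and is no camera call; for the wrist camera it gives the pose at the moment of the call.
- job.job_done(): hands the job in; it is judged then, once.
The state is a dict: "clock": time; "joint_pos": joint angles; "joint_vel": joint speeds; "tau": joint torques, N m; "eef_pos": TCP position; "tool_rot": TCP orientation; "ft_force": force on the tool from outside, world axes, zero at the start; "ft_torque": the same for the moment, N m; "grip_width": finger opening in m; "grasp_force": force on a finger pad.
Only numpy, scipy, OpenCV 4.12 (cv2) and the standard library are available. Lean on these libraries where they do the work, as an engineer would, in place of code of your own. Each camera call takes 0.05 s, during which the arm holds its last target. There are 200 camera calls.

### The job

Patient sets for breathing tests wait in the sloping rack: one dish holds a finished set (nose clip and mouthpiece), one has its nose clip but no mouthpiece, and one is empty and stays empty. Pick the spare mouthpiece off the steel tray and lay it home in the cradle of the dish whose mouthpiece is missing, blue band to the front as in the finished set. Then close the clear cover fully, without slamming it, and leave the finished set and the pump bottle where they are.

Things in the scene. Friction and masses are not known exactly. Their poses are not given: they have to be found in the camera images.
- rack: White sheet-metal rack, 140 deep (x) x 256 wide (y), fixed. Origin: middle of its underside, on the desk; its x axis points to the back, y to the left. Its deck slopes 30 degrees, low at the front (-x), and carries three grey dishes side by side, 76 mm apart. Each dish has a V cradle for a mouthpiece at its front, 14 mm high end stops included, and a flat nose-clip pocket behind it.
- left_front (a point): Left dish: centre of the front (lower) end face of a mouthpiece lying home in this cradle, 22 mm above the deck measured square to it. Cradle length between its end stops 68 mm; dish rim 6 mm high, 34 mm to each side of the cradle's axis.
- left_rear (a point): Left dish: centre of the rear (upper) end face of a mouthpiece lying home in this cradle, 62 mm up the 30 degree slope from left_front. The nose-clip pocket lies behind: a clip there has its origin about 29 mm from this point.
- middle_front (a point): Middle dish: centre of the front (lower) end face of a mouthpiece lying home in this cradle, 22 mm above the deck measured square to it. Cradle length between its end stops 68 mm; dish rim 6 mm high, 34 mm to each side of the cradle's axis.
- middle_rear (a point): Middle dish: centre of the rear (upper) end face of a mouthpiece lying home in this cradle, 62 mm up the 30 degree slope from middle_front. The nose-clip pocket lies behind: a clip there has its origin about 29 mm from this point.
- right_front (a point): Right dish: centre of the front (lower) end face of a mouthpiece lying home in this cradle, 22 mm above the deck measured square to it. Cradle length between its end stops 68 mm; dish rim 6 mm high, 34 mm to each side of the cradle's axis.
- right_rear (a point): Right dish: centre of the rear (upper) end face of a mouthpiece lying home in this cradle, 62 mm up the 30 degree slope from right_front. The nose-clip pocket lies behind: a clip there has its origin about 29 mm from this point.
- spare_mouthpiece: The spare mouthpiece on the steel tray: cream cardboard tube, 30 mm diameter, 62 mm long, 10 to 18 g, with a blue band round one end, lying on its side. Origin: on its underside half way along; its y axis runs along the tube towards the banded end, z up.
- spare_band (a point): Centre of the spare mouthpiece's blue-banded end face.
- spare_plain (a point): Centre of the spare mouthpiece's plain end face.
- set_mouthpiece: Mouthpiece of the finished set, same make (30 x 62 mm), already lying in one of the cradles, blue band at the front. Origin: on its underside half way along; y axis along the tube towards its band.
- set_clip_1: Nose clip, 44 x 26 x 12 mm, lying in the pocket of one dish. Origin: middle of its underside.
- set_clip_2: Nose clip, 44 x 26 x 12 mm, lying in the pocket of another dish. Origin: middle of its underside. The third dish has no clip.
- stock_tray: Flat steel tray, 130 (x) x 170 (y) mm, floor 2 mm thick, rim 10 mm high, fixed. Origin: middle of its underside.
- cover (a joint): Opening angle of the clear dust cover, rad: 0 closed on the deck, about 1.65 to 1.95 as it stands open at the start. It turns about the rack's y axis at its rear edge and stays where it is put (stiff hinge, about 3 N at the front edge).
- cover_hinge (a point): Middle of the cover's hinge axis, fixed to the rack at the deck's rear edge.
- cover_front (a point): Middle of the cover's front top edge (moves with it). The cover is a clear box lid with blue edges, 144 mm from hinge to front, 250 wide, its flat top 42 mm above the hinge axis square to the deck when shut, front, side and rear walls 3 mm thick; a 50 mm wide blue thumb tab stands 11 mm out from this edge.
- sanitiser: Pump bottle with red pump, 61 x 73 x 181 mm, standing behind the tray, not part of the job. Origin: middle of its foot.
Things that resemble listed ones, but are neither listed nor needed, are in the scene too. Leave any green or pink look-alike of the spare_mouthpiece alone.

How it is judged:
On the way, in this order (a step that is already met when the one before it is completed fails the run):
1. with the cover still open, the spare mouthpiece lies home in the cradle of the dish that had a nose clip and no mouthpiece, blue band to the front, let go (((distance between spare_band and left_front below 0.009 m and distance between spare_plain and left_rear below 0.009 m and distance between set_clip_2 and left_rear below 0.045 m) or (distance between spare_band and middle_front below 0.009 m and distance between spare_plain and middle_rear below 0.009 m and distance between set_clip_2 and middle_rear below 0.045 m) or (distance between spare_band and right_front below 0.009 m and distance between spare_plain and right_rear below 0.009 m and distance between set_clip_2 and right_rear below 0.045 m)) and value of joint cover above 0.8 rad and contact force between the fingers and spare_mouthpiece below 0.05 N), for 0.2 s.
2. the cover is shut (value of joint cover below 0.05 rad), for 0.2 s.
At the end, for the whole second after the job is handed in: The spare mouthpiece is at rest in the cradle of the dish that began with a clip but no mouthpiece, each end within 9 mm of its place, blue band at the front; the cover is shut (under 0.05 rad); finished set and clips are within 20 mm, the bottle within 30 mm, of where they were (((distance between spare_band and left_front below 0.009 m and distance between spare_plain and left_rear below 0.009 m and distance between set_clip_2 and left_rear below 0.045 m) or (distance between spare_band and middle_front below 0.009 m and distance between spare_plain and middle_rear below 0.009 m and distance between set_clip_2 and middle_rear below 0.045 m) or (distance between spare_band and right_front below 0.009 m and distance between spare_plain and right_rear below 0.009 m and distance between set_clip_2 and right_rear below 0.045 m)) and value of joint cover below 0.05 rad and linear speed of spare_mouthpiece below 0.02 m/s and distance of each of set_mouthpiece, set_clip_1, set_clip_2 from where it was at the start of the episode below 0.02 m and distance of sanitiser from where it was at the start of the episode below 0.03 m); the robot touches nothing.
It fails at once if the finished set's mouthpiece or a nose clip is moved more than 20 mm (distance of any of set_mouthpiece, set_clip_1, set_clip_2 from where it was at the start of the episode above 0.02 m).
It fails at once if the pump bottle is moved more than 30 mm (distance of sanitiser from where it was at the start of the episode above 0.03 m).
It fails at once if the cover is slammed (closes faster than 4 rad/s) (velocity of joint cover below -4 rad/s).
It also fails if it takes over 48 s, if anything falls off the work surface, if the arm or the gripper's body presses on something with over 40 N, if the wrist force passes 120 N, or if a joint passes its speed limit or range.

## Working session

There is one attempt and no reset: what is moved stays moved. The work goes in short steps, Python scripts to look and compute and a tool call to move; the robot and the scene stay as the last step left them, time stands still between calls to the robot, and variables do not carry over. Pictures are saved under pics/ and viewed, at most 10 in all, crops included, and the job is handed in when it is done.

Besides the shell and the picture viewer there is one more tool, called after ">>>" as name(argument=value, ...), one argument or row to a line, values as JSON. arm_command: Moves the arm, as the interface text tells. Its arguments: {"type":"object","properties":{"increments":{"type":"array","items":{"type":"object","properties":{"dx":{"type":"number"},"dy":{"type":"number"},"dz":{"type":"number"},"wx":{"type":"number"},"wy":{"type":"number"},"wz":{"type":"number"},"grip":{"type":"number"}}}}},"required":["increments"]}

```bash
mkdir -p pics; cat > h.py <<'E'
import numpy as np, cv2
from scipy.spatial.transform import Rotation as R
from workcell import monitor, viewer, job
def K(c,h=420):
    f=h/2/np.tan(np.radians(c["fovy"])/2); return np.array([[f,0,c["cx"]],[0,f,c["cy"]],[0,0,1.]])
def world(c,depth):
    h,w=depth.shape; u,v=np.meshgrid(np.arange(w),np.arange(h))
    p=cv2.undistortPoints(np.stack([u,v],-1).reshape(-1,1,2).astype(float),K(c),np.array(c["dist_coeffs"],float)).reshape(h,w,2)
    cam=np.stack([p[...,0]*depth,-p[...,1]*depth,-depth,np.ones_like(depth)],-1)
    W=(cam@np.linalg.inv(np.array(c["view"])).T)[...,:3]; W[depth<=0]=np.nan; return W
def snap(n,tag):
    c=viewer.get_calibration(n); im,d=viewer.camera(n)
    cv2.imwrite(f"pics/{tag}.png",im[...,::-1]); W=world(c,d); np.savez(f"{tag}.npz",im=im,d=d,W=W); return im,d,W
E
python3 - <<'E'
from h import *
for n in("top","scene"):
    im,d,W=snap(n,n+"0"); c=viewer.get_calibration(n); print(c)
o=monitor.get_obs();print(o)
a=cv2.imread("pics/top0.png");b=cv2.imread("pics/scene0.png")
E
```

```text
{'fovy': 51.89388923521532, 'cx': 281.93317325789013, 'cy': 208.8966639045446, 'dist_coeffs': array([-0.10802582,  0.        ,  0.        ,  0.        ,  0.        ]), 'view': array([[ 0.00131751, -0.99999299,  0.00350393, -0.01277465],
       [ 0.99258928,  0.0017335 ,  0.12150523, -0.51297764],
       [-0.12151046,  0.00331788,  0.99258461, -0.87295975],
       [ 0.        ,  0.        ,  0.        ,  1.        ]])}
{'fovy': 54.77393464576534, 'cx': 279.41085052934375, 'cy': 206.81980801125084, 'dist_coeffs': array([-0.11461632,  0.        ,  0.        ,  0.        ,  0.        ]), 'view': array([[-0.80044983, -0.59939238,  0.0029747 ,  0.41332983],
       [ 0.4094655 , -0.54317694,  0.73300534, -0.26969521],
       [-0.43774202,  0.58795203,  0.68021638, -0.80160111],
       [ 0.        ,  0.        ,  0.        ,  1.        ]])}
{'clock': 0.1, 'joint_pos': array([-1.15096616e+00,  2.41343786e-01,  3.87093788e-03,  1.33520680e+00,
       -1.41688242e-05,  1.57075687e+00]), 'joint_vel': array([-0.00028563, -0.00150191,  0.00319745,  0.00117663,  0.00036899,
        0.00047262]), 'tau': array([ 2.18228483e-04, -3.73137546e+01,  2.53010255e+01,  1.08465398e-02,
       -1.52781222e-04, -1.49734412e-06]), 'eef_pos': array([ 0.2035694 , -0.45606702,  0.23050349]), 'tool_rot': array([ 9.78044067e-01,  2.08396058e-01, -2.03130599e-04, -9.19515645e-04]), 'ft_force': array([-0.07290302, -0.41785613, -0.38223709]), 'ft_torque': array([-0.0232695 ,  0.00952798,  0.01174379]), 'grasp_force': 0.0, 'grip_width': 0.08560892969403695}
```

View pics/top0.png

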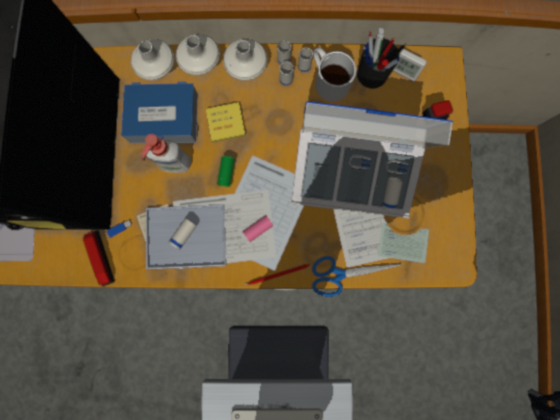

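View pics/scene0.png

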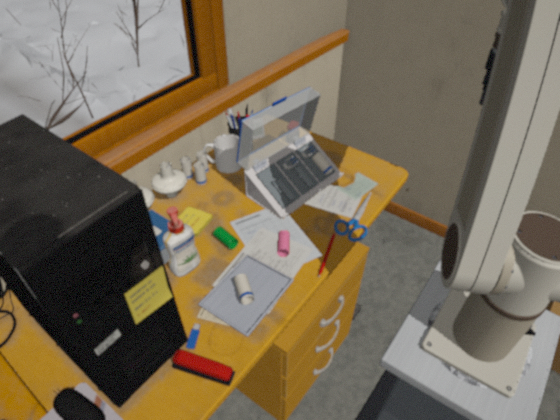

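The top view shows the cream tube with a blue band on the steel tray at (184,230). It could be confused with the green tube (227,168), the pink tube (257,228), the finished-set tube in the right dish (394,190) and the blue eraser (120,228). I choose (184,230). The middle dish shows a clip at (360,163) and no tube, and the left dish looks empty. I'll check both in one crop.

```bash
python3 - <<'E'
from h import *
z=np.load("top0.npz");im=z["im"][...,::-1];W=z["W"]
a=cv2.resize(im[195:275,140:235],(475,400),interpolation=cv2.INTER_CUBIC)
b=cv2.resize(im[95:222,288:458],(0,0),fx=400/127,fy=400/127,interpolation=cv2.INTER_CUBIC)[:, :]
m=np.hstack([a[:, 60:320],b[:,:535]]);m=cv2.convertScaleAbs(m,alpha=1.6);cv2.imwrite("pics/crop1.png",m)
# spare: tall points on tray
def show(n,u,v): print(n,(u,v),np.round(W[v,u],3))
for n,u,v in [("spare",184,230),("tray",210,250),("tray",160,215),("tray2",215,215),("set",394,190),("clip",360,163),("clipR",397,167),("coverTop",370,112),("coverTop L",310,107),("coverTop R",447,122),("coverlow",310,128),("coverlowR",440,138),("bottle",150,143),("bottle",172,160),("deskmid",400,250)]: show(n,u,v)
r=W[205:255,165:205].reshape(-1,3);c=im[205:255,165:205].reshape(-1,3)
k=r[:,2]>0.02; q=r[k];print(k.sum(),q.min(0),q.max(0),q.mean(0))
u,s,vt=np.linalg.svd(q[:,:2]-q[:,:2].mean(0),full_matrices=False);print(vt, s)
t=(q[:,:2]-q[:,:2].mean(0))@vt.T;print(t.min(0),t.max(0))
cc=c[k].astype(int);bl=cc[:,0]-cc[:,2]>25;print("band",bl.sum(),q[bl].mean(0))
# deck plane
d=W[145:205,308:385].reshape(-1,3);d=d[np.isfinite(d).all(1)]
A=np.c_[d[:,:2],np.ones(len(d))];print("plane",np.linalg.lstsq(A,d[:,2],rcond=None)[0])
E
```

```text
spare (184, 230) [0.468 0.194 0.028]
tray (210, 250) [0.427 0.142 0.002]
tray (160, 215) [0.503 0.254 0.001]
tray2 (215, 215) [0.503 0.133 0.001]
set (394, 190) [ 0.547 -0.238  0.075]
clip (360, 163) [ 0.604 -0.172  0.064]
clipR (397, 167) [ 0.596 -0.248  0.068]
coverTop (370, 112) [ 0.649 -0.157  0.245]
coverTop L (310, 107) [ 0.66  -0.058  0.237]
coverTop R (447, 122) [ 0.637 -0.291  0.237]
coverlow (310, 128) [ 0.669 -0.068  0.094]
coverlowR (440, 138) [ 0.61  -0.279  0.231]
bottle (150, 143) [0.614 0.227 0.179]
bottle (172, 160) [0.6   0.204 0.105]
deskmid (400, 250) [ 0.428 -0.269 -0.003]
402 [0.43061749 0.17149291 0.02007127] [0.4941055  0.22815865 0.03508013] [0.4614786  0.19857243 0.02820276]
[[-0.81394345  0.58094412]
 [-0.58094412 -0.81394345]] [0.36299182 0.16190999]
[-0.03142331 -0.01586227] [0.03141774 0.01333922]
band 46 [0.44197652 0.21146087 0.0281707 ]
plane [ 0.55704276 -0.06503128 -0.28281293]
```

View pics/crop1.png

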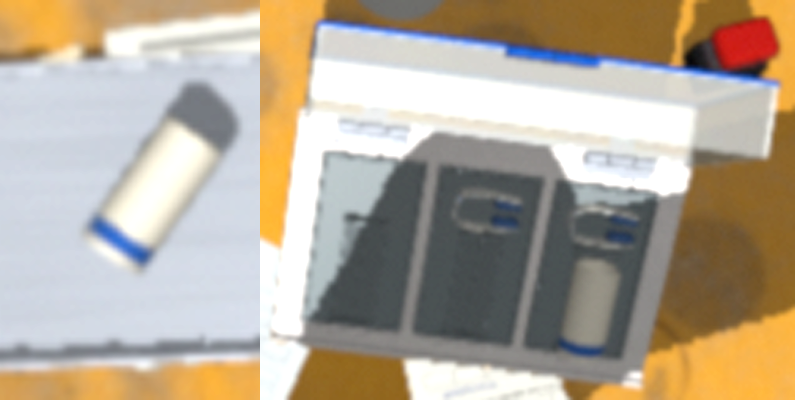

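The crop confirms it: the cream tube with its band at the lower left is on the tray, the middle dish has a clip and no tube, the right dish is finished and the left is empty. Next I fit the tubes and rack geometry.

```bash
cat >> h.py <<'E'
from scipy.optimize import least_squares
def cyl(P,c0,a0,r=0.015,L=0.062):
    """fit centre+axis of a tube of radius r to surface points (robust); ends from extents along axis"""
    a0=a0/np.linalg.norm(a0)
    def f(p):
        a=a0+p[3:6]; a=a/np.linalg.norm(a); d=P-p[:3]; t=d@a
        return np.r_[np.linalg.norm(d-np.outer(t,a),axis=1)-r, 1e-1*((p[:3]-c0)@a), p[3:6]*1e-3]
    s=least_squares(f,np.r_[c0,0,0,0],loss="soft_l1",f_scale=.002)
    a=a0+s.x[3:6];a/=np.linalg.norm(a);t=(P-s.x[:3])@a; lo,hi=np.percentile(t,[1,99])
    return s.x[:3]+a*(lo+hi)/2,a,hi-lo,np.std(f(s.x)[:-4])
E
python3 - <<'E'
from h import *
z=np.load("top0.npz");im=z["im"].astype(int);W=z["W"]
q=W[205:255,165:205].reshape(-1,3);q=q[q[:,2]>.012]
print("spare",cyl(q,np.array([.462,.199,.017]),np.array([-.814,.581,0])))
rx=np.array([.993,-.116,0]);ry=np.array([.116,.993,0])
c0=W[190,394]-[0,0,.015]
ax=-rx*np.cos(np.pi/6)-np.array([0,0,.5])
P=W[170:215,378:412].reshape(-1,3);P=P[np.isfinite(P).all(1)]
n=-rx*.5+np.array([0,0,np.cos(np.pi/6)])
h=(P-c0)@n;t=(P-c0)@ax;l=(P-c0)@ry
k=(h>-.004)&(abs(l)<.022)&(abs(t)<.038)
c,a,L,e=cyl(P[k],c0,ax);print("set",k.sum(),c,a,L,e)
# deck-frame heightmap of middle dish: rel to set centre + 76mm
m=c+.076*ry
D=W[90:225,290:460].reshape(-1,3);D=D[np.isfinite(D).all(1)]
x=(D-m)@(-ax);y=(D-m)@ry;hh=(D-m)@n+.022
print("height above deck mm: rows x (mm from tube centre, uphill), cols y")
ys=np.arange(-56,61,8);print("      ",ys)
for X in range(-60,90,8):
    r=[]
    for Y in ys:
        s=(abs(x*1e3-X)<4)&(abs(y*1e3-Y)<4);r.append("%4.0f"%(np.median(hh[s])*1e3) if s.any() else "   .")
    print("%4d  "%X," ".join(r))
# blue cover edge
R_=W[98:150,295:460];I=im[98:150,295:460];b=(I[...,2]-I[...,0]>60)&np.isfinite(R_[...,0]);print("blue edge",b.sum());B=R_[b];print(B[np.argsort(B[:,1])][::max(1,len(B)//14)].round(3))
E
```

```text
spare (array([0.46266774, 0.19993264, 0.01599698]), array([-0.81390342,  0.58097843, -0.00502893]), np.float64(0.061560538241113016), np.float64(0.0020907128988974758))
set 402 [ 0.54327097 -0.23934091  0.0555113 ] [-0.8545344   0.10351068 -0.50897593] 0.059778790163510453 0.0012130213931170434
height above deck mm: rows x (mm from tube centre, uphill), cols y
       [-56 -48 -40 -32 -24 -16  -8   0   8  16  24  32  40  48  56]
 -60     -8   -7   -7   -7   -7   -7   -7   -7   -7   -7   -6   -8   -8   -7   -7
 -52      4    4    2    2    2    4    3    5    1    3    3    4    3    3    5
 -44      0   -1   -0   -0    0   -0   -0    1   -1    1   -0   -0   -1   -1    0
 -36      3    4   -0    4    4    3    7    5    7    5    3    2   -1    6    4
 -28      3    3    1    3    2    4    9    5    9    4    3    4   -1    4    2
 -20      3    4    1    4    2    2    9    5    8    4    3    3   -0    3    2
 -12      4    3    0    3    3    3   10    5    9    3    2    3   -0    4    3
  -4      3    4    1    4    2    2    9    5    7    4    2    3   -1    3    3
   4      3 
[... 564 characters left out ...]
60      6    4    2    4    3   15   14    3    3    6    5    3   -0    3    3
  68      3    3    1    2    3    4    5    4    5    4    3    3    1    2    3
  76      4    4    1    5    4    3    4    4    3    4    4    2    1    3    4
  84     -1    0    0   -0    0   -0    1    0    0   -0    0    0    0   -0    0
blue edge 220
[[ 0.638 -0.294  0.239]
 [ 0.643 -0.272  0.238]
 [ 0.643 -0.258  0.238]
 [ 0.646 -0.237  0.237]
 [ 0.649 -0.213  0.239]
 [ 0.645 -0.195  0.249]
 [ 0.644 -0.186  0.251]
 [ 0.649 -0.177  0.246]
 [ 0.649 -0.168  0.251]
 [ 0.651 -0.16   0.25 ]
 [ 0.654 -0.152  0.241]
 [ 0.658 -0.13   0.239]
 [ 0.662 -0.107  0.238]
 [ 0.663 -0.087  0.238]
 [ 0.666 -0.066  0.239]]
```

```bash
cat >> h.py <<'E'
def frame(x,z):
    z=np.array(z,float);z/=np.linalg.norm(z);x=np.array(x,float);x-=z*(x@z);x/=np.linalg.norm(x)
    return R.from_matrix(np.c_[x,np.cross(z,x),z])
def inc(p,Rt,p0=None,R0=None):
    o=monitor.get_obs();p0=o["eef_pos"] if p0 is None else p0;R0=R.from_quat(o["tool_rot"]) if R0 is None else R0
    d=R0.inv().apply(np.array(p)-p0)*100;w=(R0.inv()*Rt).as_rotvec()
    print("d cm",d.round(2),"w",w.round(3));return d,w
E
python3 - <<'E'
from h import *
inc([.4627,.1999,.12],frame([-.814,.581,0],[0,0,-1]))
E
```

```text
d cm [ 50.4  -49.31  11.14] w [-1.000e-03 -2.000e-03 -2.102e+00]
```

>>> arm_command(
  increments=[
    {"dx": 50.4,"dy": -49.3,"dz": 11.1,"wz": -2.1,"grip": 5.5},
    {"dx": 50.4,"dy": -49.3,"dz": 11.1,"wz": -2.1,"grip": 5.5},
    {"dx": 50.4,"dy": -49.3,"dz": 11.1,"wz": -2.1,"grip": 5.5},
    {"dx": 50.4,"dy": -49.3,"dz": 11.1,"wz": -2.1,"grip": 5.5},
    {"dx": 50.4,"dy": -49.3,"dz": 11.1,"wz": -2.1,"grip": 5.5},
    {"dx": 50.4,"dy": -49.3,"dz": 11.1,"wz": -2.1,"grip": 5.5},
    {"dx": 50.4,"dy": -49.3,"dz": 11.1,"wz": -2.1,"grip": 5.5},
    {"dx": 50.4,"dy": -49.3,"dz": 11.1,"wz": -2.1,"grip": 5.5},
    {"dx": 50.4,"dy": -49.3,"dz": 11.1,"wz": -2.1,"grip": 5.5},
    {"dx": 50.4,"dy": -49.3,"dz": 11.1,"wz": -2.1,"grip": 5.5},
  ],
)

```text
validation failed for argument at $.in...
```

```bash
python3 - <<'E'
from h import *
inc([.4627,.1999,.12],frame([-.814,.581,0],[0,0,-1]))
E
```

```text
d cm [ 50.4  -49.31  11.14] w [-1.000e-03 -2.000e-03 -2.102e+00]
```

>>> arm_command(
  increments=[
    {"dx": 5,"dy": -5,"dz": 1.1,"wx": 0,"wy": 0,"wz": -0.2,"grip": 5.5},
    {"dx": 10,"dy": -10,"dz": 2.2,"wx": 0,"wy": 0,"wz": -0.4,"grip": 5.5},
    {"dx": 15,"dy": -15,"dz": 3.3,"wx": 0,"wy": 0,"wz": -0.6,"grip": 5.5},
    {"dx": 20,"dy": -20,"dz": 4.4,"wx": 0,"wy": 0,"wz": -0.8,"grip": 5.5},
    {"dx": 25,"dy": -25,"dz": 5.5,"wx": 0,"wy": 0,"wz": -1.0,"grip": 5.5},
    {"dx": 25,"dy": -25,"dz": 5.5,"wx": 0,"wy": 0,"wz": -1.0,"grip": 5.5},
    {"dx": 25,"dy": -25,"dz": 5.5,"wx": 0,"wy": 0,"wz": -1.0,"grip": 5.5},
    {"dx": 25,"dy": -25,"dz": 5.5,"wx": 0,"wy": 0,"wz": -1.0,"grip": 5.5},
  ],
)

```text
clock: 0.9
eef_pos: [0.3303, -0.1219, 0.1753]
tool_rot: [0.755, 0.655, 0.0, -0.001]
ft_force: [-0.4, -0.9, 0.3]
grip_width: 0.0549
grasp_force: 0.0
```

```bash
python3 - <<'E'
from h import *
inc([.4627,.1999,.12],frame([-.814,.581,0],[0,0,-1]))
E
```

```text
d cm [33.72  8.58  5.58] w [-1.000e-03 -3.000e-03 -1.092e+00]
```

>>> arm_command(
  increments=[
    {"dx": 33.7,"dy": 8.6,"dz": 5.6,"wx": 0,"wy": 0,"wz": -1.09,"grip": 5.5},
    {"dx": 33.7,"dy": 8.6,"dz": 5.6,"wx": 0,"wy": 0,"wz": -1.09,"grip": 5.5},
    {"dx": 33.7,"dy": 8.6,"dz": 5.6,"wx": 0,"wy": 0,"wz": -1.09,"grip": 5.5},
    {"dx": 33.7,"dy": 8.6,"dz": 5.6,"wx": 0,"wy": 0,"wz": -1.09,"grip": 5.5},
    {"dx": 33.7,"dy": 8.6,"dz": 5.6,"wx": 0,"wy": 0,"wz": -1.09,"grip": 5.5},
    {"dx": 33.7,"dy": 8.6,"dz": 5.6,"wx": 0,"wy": 0,"wz": -1.09,"grip": 5.5},
    {"dx": 33.7,"dy": 8.6,"dz": 5.6,"wx": 0,"wy": 0,"wz": -1.09,"grip": 5.5},
    {"dx": 33.7,"dy": 8.6,"dz": 5.6,"wx": 0,"wy": 0,"wz": -1.09,"grip": 5.5},
    {"dx": 33.7,"dy": 8.6,"dz": 5.6,"wx": 0,"wy": 0,"wz": -1.09,"grip": 5.5},
    {"dx": 33.7,"dy": 8.6,"dz": 5.6,"wx": 0,"wy": 0,"wz": -1.09,"grip": 5.5},
  ],
)

```text
clock: 1.9
eef_pos: [0.4656, 0.1928, 0.1199]
tool_rot: [0.312, 0.95, -0.001, -0.0]
ft_force: [-0.3, -0.7, -0.0]
grip_width: 0.0549
grasp_force: 0.0
```

```bash
python3 - <<'E'
from h import *
im,d,W=snap("wrist","w1")
q=W.reshape(-1,3);q=q[np.isfinite(q).all(1)];g=np.linalg.norm(q[:,:2]-[.4627,.1999],axis=1)<.042
q=q[g&(q[:,2]>.014)&(q[:,2]<.045)]
c,a,L,e=cyl(q,np.array([.4627,.1999,.017]),np.array([-.814,.581,0]));print(len(q),c,a,L,e)
inc([c[0],c[1],.006],frame([a[0],a[1],0],[0,0,-1]))
E
```

```text
2706 [0.46251499 0.20201261 0.01764985] [-0.82264085  0.56855095  0.00344421] 0.060001024936328654 0.0005327986428547346
d cm [ 0.81  0.59 11.42] w [-0.001 -0.    -0.03 ]
```

View pics/w1.png

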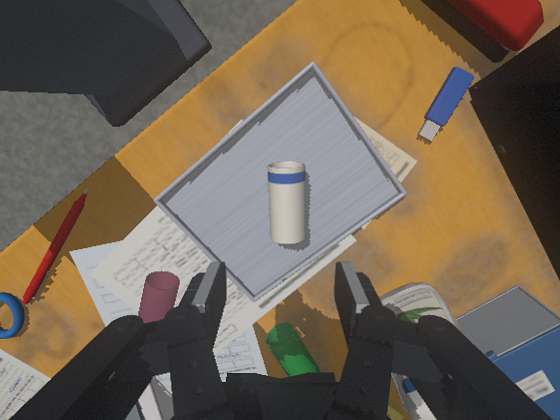

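The tube is at (286,203) with its band at the top, and the fit residual is 0.5 mm. I'll descend in two parts.

>>> arm_command(
  increments=[
    {"dx": 0.8,"dy": 0.6,"dz": 3.5,"wx": 0,"wy": 0,"wz": -0.03,"grip": 5.5},
    {"dx": 0.8,"dy": 0.6,"dz": 6,"wx": 0,"wy": 0,"wz": -0.03,"grip": 5.5},
    {"dx": 0.8,"dy": 0.6,"dz": 7,"wx": 0,"wy": 0,"wz": -0.03,"grip": 5.5},
    {"dx": 0.8,"dy": 0.6,"dz": 7,"wx": 0,"wy": 0,"wz": -0.03,"grip": 5.5},
    {"dx": 0.8,"dy": 0.6,"dz": 7,"wx": 0,"wy": 0,"wz": -0.03,"grip": 5.5},
  ],
)

```text
clock: 2.45
eef_pos: [0.4637, 0.203, 0.0514]
tool_rot: [0.297, 0.955, 0.0, 0.001]
ft_force: [0.1, -0.1, 0.8]
grip_width: 0.0549
grasp_force: 0.0
```

```bash
python3 - <<'E'
from h import *
print(monitor.get_obs()["eef_pos"])
inc([.4625,.2020,.006],frame([-.8226,.5685,0],[0,0,-1]))
E
```

```text
[0.46374387 0.2029712  0.05136114]
d cm [ 0.05 -0.16  4.54] w [0.001 0.001 0.001]
```

>>> arm_command(
  increments=[
    {"dx": 0,"dy": -0.15,"dz": 1.5,"wx": 0,"wy": 0,"wz": 0,"grip": 5.5},
    {"dx": 0,"dy": -0.15,"dz": 3,"wx": 0,"wy": 0,"wz": 0,"grip": 5.5},
    {"dx": 0,"dy": -0.15,"dz": 4.5,"wx": 0,"wy": 0,"wz": 0,"grip": 5.5},
    {"dx": 0,"dy": -0.15,"dz": 4.5,"wx": 0,"wy": 0,"wz": 0,"grip": 5.5},
    {"dx": 0,"dy": -0.15,"dz": 4.5,"wx": 0,"wy": 0,"wz": 0,"grip": 2.5},
    {"dx": 0,"dy": -0.15,"dz": 4.5,"wx": 0,"wy": 0,"wz": 0,"grip": 2.5},
    {"dx": 0,"dy": -0.15,"dz": 4.5,"wx": 0,"wy": 0,"wz": 0,"grip": 2.5},
    {"dx": 0,"dy": -0.15,"dz": 4.5,"wx": 0,"wy": 0,"wz": 0,"grip": 2.5},
    {"dx": 0,"dy": -0.15,"dz": 4.5,"wx": 0,"wy": 0,"wz": 0,"grip": 2.5},
  ],
)

```text
clock: 3.35
eef_pos: [0.4636, 0.2027, 0.0071]
tool_rot: [0.296, 0.955, 0.001, 0.001]
ft_force: [-0.5, -0.5, 6.6]
grip_width: 0.0276
grasp_force: 59.4
```

>>> arm_command(
  increments=[
    {"dx": 0,"dy": 0,"dz": -2,"wx": 0,"wy": 0,"wz": 0,"grip": 2.5},
    {"dx": 0,"dy": 0,"dz": -6,"wx": 0,"wy": 0,"wz": 0,"grip": 2.5},
    {"dx": 0,"dy": 0,"dz": -10,"wx": 0,"wy": 0,"wz": 0,"grip": 2.5},
    {"dx": 0,"dy": 0,"dz": -14,"wx": 0,"wy": 0,"wz": 0,"grip": 2.5},
    {"dx": 0,"dy": 0,"dz": -14,"wx": 0,"wy": 0,"wz": 0,"grip": 2.5},
  ],
)

```text
clock: 3.85
eef_pos: [0.4662, 0.204, 0.152]
tool_rot: [0.296, 0.955, 0.004, 0.005]
ft_force: [1.0, 1.4, 1.0]
grip_width: 0.0281
grasp_force: 59.4
```

```bash
cat >> h.py <<'E'
yaw=np.radians(-6.8); rx=np.array([np.cos(yaw),np.sin(yaw),0]);ry=np.array([-rx[1],rx[0],0])
n=-rx*.5+np.array([0,0,np.cos(np.pi/6)]); up=rx*np.cos(np.pi/6)+np.array([0,0,.5])
m=np.array([.5433,-.2393,.0555])+.076*ry; Rp=frame(-up,-n)
E
python3 - <<'E'
from h import *
print(monitor.get_obs()["grip_width"],m)
inc(m+.10*n,Rp)
E
```

```text
0.028083177832889713 [ 0.5522987  -0.16383462  0.0555    ]
d cm [-23.48 -27.78   0.84] w [-0.117 -0.504 -0.474]
```

>>> arm_command(
  increments=[
    {"dx": -23.5,"dy": -27.8,"dz": 0.8,"wx": -0.117,"wy": -0.504,"wz": -0.474,"grip": 2.5},
    {"dx": -23.5,"dy": -27.8,"dz": 0.8,"wx": -0.117,"wy": -0.504,"wz": -0.474,"grip": 2.5},
    {"dx": -23.5,"dy": -27.8,"dz": 0.8,"wx": -0.117,"wy": -0.504,"wz": -0.474,"grip": 2.5},
    {"dx": -23.5,"dy": -27.8,"dz": 0.8,"wx": -0.117,"wy": -0.504,"wz": -0.474,"grip": 2.5},
    {"dx": -23.5,"dy": -27.8,"dz": 0.8,"wx": -0.117,"wy": -0.504,"wz": -0.474,"grip": 2.5},
    {"dx": -23.5,"dy": -27.8,"dz": 0.8,"wx": -0.117,"wy": -0.504,"wz": -0.474,"grip": 2.5},
    {"dx": -23.5,"dy": -27.8,"dz": 0.8,"wx": -0.117,"wy": -0.504,"wz": -0.474,"grip": 2.5},
    {"dx": -23.5,"dy": -27.8,"dz": 0.8,"wx": -0.117,"wy": -0.504,"wz": -0.474,"grip": 2.5},
    {"dx": -23.5,"dy": -27.8,"dz": 0.8,"wx": -0.117,"wy": -0.504,"wz": -0.474,"grip": 2.5},
    {"dx": -23.5,"dy": -27.8,"dz": 0.8,"wx": -0.117,"wy": -0.504,"wz": -0.474,"grip": 2.5},
  ],
)

```text
clock: 4.85
eef_pos: [0.4978, -0.16, 0.1368]
tool_rot: [0.057, 0.966, -0.018, 0.252]
ft_force: [0.1, -0.1, -1.6]
grip_width: 0.0277
grasp_force: 59.4
```

```bash
python3 - <<'E'
from h import *
im,d,W=snap("wrist","w2");o=monitor.get_obs();print(o["eef_pos"])
inc(m+.10*n,Rp)
D=W.reshape(-1,3);D=D[np.isfinite(D).all(1)]
x=(D-m)@up;y=(D-m)@ry;hh=(D-m)@n+.022
ys=np.arange(-100,101,10);print("      ",ys)
for X in range(-66,96,6):
    r=[]
    for Y in ys:
        s=(abs(x*1e3-X)<3)&(abs(y*1e3-Y)<2.5)&(hh<.09);r.append("%4.0f"%(np.median(hh[s])*1e3) if s.any() else "   .")
    print("%4d  "%X," ".join(r))
E
```

```text
[ 0.49785921 -0.15919723  0.13679821]
d cm [-0.66  0.18 -0.24] w [-0.005 -0.012  0.003]
       [-100  -90  -80  -70  -60  -50  -40  -30  -20  -10    0   10   20   30
   40   50   60   70   80   90  100]
 -66     -3   -3   -3   -3   -3   -3   -3   -3   -3   -3   -3   -3   -3   -3   -3   -3   -3   -3   -3   -3   -3
 -60     -6   -6   -6   -6   -6   -6   -6   -6   -6   -6   -6   -6   -6   -6   -6   -7   -6   -6   -6   -6   -6
 -54      8    8    8    7    7    7    7    7    7    7    7    8    7    7    8    7    7    7    6    5    7
 -48      2    2    2    2    2    2    2    2    2    2    2    2    2    2    2    2    2    2    2    2    2
 -42      2    3    3    3    3    2    2    2    2    3    3    3    2    2    2    2    2    2    3    2    2
 -36      5    7    9    8    8    5    3    6    5    8    8    8    8    4    2    5    7    8    8    8    5
 -30      5    5   17   18   17    5    5    6    5   14    9   12    5    5    2    5    5   14   15   15    5
 -24      5   30   37   38   25    5    3    7    5   13    8   11    5    5    2    5    5   11    7   13    5
 
[... 1426 characters left out ...]
  4    5    4    5    5    5
  60      5   15   12    5    5    .    .    .    .    .    .    .    .    .    .    4    5    5    5    4    4
  66      5   17   15   10   10    .    .    .    .    .    .    .    .    .    .    .    4    4    4    5    4
  72      5    5    5    5    .    .    .    .    .    .    .    .    .    .    .    .    4    5    4    5    5
  78      7    6    7    7    .    .    .    .    .    .    .    .    .    .    .    .    5    6    5    5    6
  84      3    2    2    2    .    .    .    .    .    .    .    .    .    .    .    .    2    2    2    2    2
  90      3    4    3    3    .    .    .    .    .    .    .    .    .    .    .    .    .    3    3    3    3
```

View pics/w2.png

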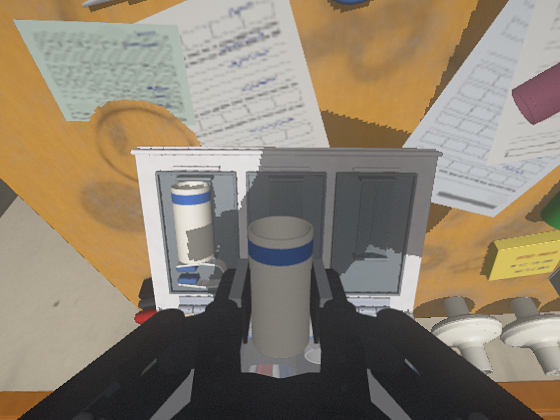

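The wrist view shows the band of the held tube forward at (281,247), the set tube at (192,222), and empty cradles in the middle and left dishes. Next I measure the held tube and the middle cradle in this same view.

```bash
python3 - <<'E'
from h import *
W=np.load("w2.npz")["W"];o=monitor.get_obs();T=o["eef_pos"];RT=R.from_quat(o["tool_rot"])
D=W.reshape(-1,3);D=D[np.isfinite(D).all(1)]
x=(D-m)@up*1e3;y=(D-m)@ry*1e3;h=((D-m)@n+.022)*1e3
s=(abs(x+15)<14)
for Y in np.arange(-48,49,2):
    k=s&(abs(y-Y)<1)&(h<60); print(int(Y),"%.0f"%np.median(h[k]) if k.any() else ".",end=" | ")
print()
for Yc in (-76,0,76):
  for X in np.arange(-56,46,2):
    k=(abs(y-Yc)<6)&(abs(x-X)<1)&(h<60); print(int(X),"%.0f"%np.median(h[k]) if k.any() else ".",end=" | ")
  print()
L=RT.inv().apply(D-T)
im=np.load("w2.npz")["im"].reshape(-1,3)[np.isfinite(W.reshape(-1,3)).all(1)].astype(int)
k=(abs(L[:,1])<.0135)&(abs(L[:,0])<.045)&(L[:,2]>-.04)&(L[:,2]<.02)
f=(im.sum(1)>150)
c,a,le,e=cyl(L[k&f],np.array([0,0,-.010]),np.array([1.,0,0]));print("held tool frame",(k&f).sum(),c*1e3,a,le,e)
sp=D[(abs(y+76)<18)&(abs(x)<34)&(h>20)]
c,a,le,e=cyl(sp,m-.076*ry,-up);d=c-m;print("set rel m (up,ry,n mm)",d@up*1e3,d@ry*1e3,d@n*1e3,a@up,a@ry,a@n,le,e)
E
```

```text
-48 5 | -46 5 | -44 5 | -42 8 | -40 6 | -38 2 | -36 2 | -34 2 | -32 7 | -30 8 | -28 5 | -26 5 | -24 5 | -22 5 | -20 5 | -18 5 | -16 5 | -14 5 | -12 9 | -10 14 | -8 13 | -6 11 | -4 10 | -2 9 | 0 8 | 2 6 | 4 7 | 6 9 | 8 10 | 10 11 | 12 12 | 14 14 | 16 6 | 18 5 | 20 5 | 22 5 | 24 5 | 26 5 | 28 5 | 30 5 | 32 5 | 34 8 | 36 8 | 38 2 | 40 2 | 42 2 | 44 4 | 46 8 | 48 5 | 
-56 -3 | -54 9 | -52 9 | -50 2 | -48 2 | -46 2 | -44 2 | -42 2 | -40 7 | -38 7 | -36 9 | -34 14 | -32 17 | -30 38 | -28 37 | -26 36 | -24 38 | -22 39 | -20 39 | -18 39 | -16 39 | -14 39 | -12 38 | -10 39 | -8 39 | -6 38 | -4 38 | -2 39 | 0 38 | 2 38 | 4 38 | 6 39 | 8 39 | 10 38 | 12 38 | 14 39 | 16 39 | 18 38 | 20 38 | 22 38 | 24 38 | 26 38 | 28 38 | 30 39 | 32 38 | 34 . | 36 . | 38 . | 40 . | 42 17 | 44 17 | 
-56 -4 | -54 8 | -52 8 | -50 2 | -48 2 | -46 2 | -44 2 | -42 2 | -40 7 | -38 3 | -36 8 | -34 14 | -32 16 | -30 9 | -28 8 | -26 8 | -24 8 | -22 8 | -20 8 | -18 8 | -16 8 | -14 8 | -12 8 | -10 9 | -8 8 | -6 8 | -4 8 | -2 8 | 0 8 | 2 7 | 4 . | 6 . | 8 . | 10 . | 12 . | 14 . | 16 . | 18 . | 20 . | 22 . | 24 . | 26 . | 28 . | 30 . | 32 . | 34 . | 36 . | 38 . | 40 . | 42 . | 44 . | 
-56 -5 | -54 7 | -52 8 | -50 2 | -48 2 | -46 2 | -44 2 | -42 2 | -40 6 | -38 7 | -36 7 | -34 11 | -32 16 | -30 13 | -28 8 | -26 9 | -24 8 | -22 8 | -20 8 | -18 8 | -16 8 | -14 8 | -12 8 | -10 8 | -8 8 | -6 8 | -4 8 | -2 8 | 0 8 | 2 7 | 4 8 | 6 8 | 8 7 | 10 8 | 12 8 | 14 8 | 16 8 | 18 8 | 20 8 | 22 8 | 24 8 | 26 8 | 28 7 | 30 8 | 32 8 | 34 8 | 36 11 | 38 16 | 40 . | 42 . | 44 5 | 
held tool frame 7808 [  0.44623861  -0.22308464 -10.96536267] [ 0.9999186  -0.00144083 -0.01267766] 0.06086769906891166 0.0005891440487947166
set rel m (up,ry,n mm) -15.633363740793515 -68.45727212037998 93.1480885370386 -0.18444353098939392 0.04582070061624206 0.981774438081987 0.1869935782308323 0.007020036978766274
```

```bash
python3 - <<'E'
from h import *
inc(m+.002*up+.002*ry+.011*n,Rp)
E
```

```text
d cm [-0.97  0.43  8.66] w [-0.005 -0.012  0.003]
```

>>> arm_command(
  increments=[
    {"dx": -0.97,"dy": 0.43,"dz": 2,"wx": -0.005,"wy": -0.012,"wz": 0,"grip": 2.5},
    {"dx": -0.97,"dy": 0.43,"dz": 4.5,"wx": -0.005,"wy": -0.012,"wz": 0,"grip": 2.5},
    {"dx": -0.97,"dy": 0.43,"dz": 6.5,"wx": -0.005,"wy": -0.012,"wz": 0,"grip": 2.5},
    {"dx": -0.97,"dy": 0.43,"dz": 8,"wx": -0.005,"wy": -0.012,"wz": 0,"grip": 2.5},
    {"dx": -0.97,"dy": 0.43,"dz": 8.6,"wx": -0.005,"wy": -0.012,"wz": 0,"grip": 2.5},
    {"dx": -0.97,"dy": 0.43,"dz": 8.6,"wx": -0.005,"wy": -0.012,"wz": 0,"grip": 2.5},
    {"dx": -0.97,"dy": 0.43,"dz": 8.6,"wx": -0.005,"wy": -0.012,"wz": 0,"grip": 2.5},
  ],
)

```text
clock: 5.6
eef_pos: [0.5493, -0.1614, 0.0675]
tool_rot: [0.055, 0.964, -0.016, 0.259]
ft_force: [0.3, -1.3, -0.2]
grip_width: 0.028
grasp_force: 59.4
```

```bash
python3 - <<'E'
from h import *
o=monitor.get_obs();print(o["eef_pos"],o["ft_force"])
inc(m+.002*up+.002*ry-.009*n,Rp)
snap("wrist","w3")
W=np.load("w3.npz")["W"]
D=W.reshape(-1,3);D=D[np.isfinite(D).all(1)]
x=(D-m)@up*1e3;y=(D-m)@ry*1e3;h=((D-m)@n+.022)*1e3
for Yc in (0,76):
  for X in np.arange(-44,46,2):
    k=(abs(y-Yc)<6)&(abs(x-X)<1)&(h<70); print(int(X),"%.0f"%np.median(h[k]) if k.any() else ".",end=" | ")
  print()
for Xc in (-10,-38):
  for Y in np.arange(-48,100,2):
    k=(abs(x-Xc)<8)&(abs(y-Y)<1)&(h<60); print(int(Y),"%.0f"%np.median(h[k]) if k.any() else ".",end=" | ")
  print()
E
```

```text
[ 0.5492517  -0.16137819  0.06745775] [ 0.29588805 -1.28355338 -0.216782  ]
d cm [ 0.11 -0.01  2.1 ] w [-0.     0.001  0.005]
-44 2 | -42 2 | -40 7 | -38 6 | -36 8 | -34 13 | -32 16 | -30 10 | -28 33 | -26 33 | -24 33 | -22 33 | -20 33 | -18 58 | -16 59 | -14 59 | -12 59 | -10 59 | -8 59 | -6 59 | -4 59 | -2 59 | 0 59 | 2 59 | 4 59 | 6 59 | 8 59 | 10 59 | 12 59 | 14 59 | 16 59 | 18 59 | 20 59 | 22 59 | 24 59 | 26 59 | 28 59 | 30 59 | 32 60 | 34 59 | 36 58 | 38 . | 40 . | 42 . | 44 . | 
-44 1 | -42 2 | -40 6 | -38 7 | -36 7 | -34 12 | -32 16 | -30 10 | -28 8 | -26 7 | -24 8 | -22 8 | -20 8 | -18 7 | -16 8 | -14 8 | -12 8 | -10 8 | -8 8 | -6 8 | -4 8 | -2 8 | 0 8 | 2 7 | 4 8 | 6 8 | 8 8 | 10 8 | 12 8 | 14 8 | 16 8 | 18 8 | 20 8 | 22 8 | 24 7 | 26 8 | 28 8 | 30 8 | 32 8 | 34 8 | 36 11 | 38 15 | 40 16 | 42 . | 44 . | 
-48 5 | -46 5 | -44 5 | -42 8 | -40 4 | -38 2 | -36 2 | -34 2 | -32 8 | -30 7 | -28 5 | -26 5 | -24 5 | -22 43 | -20 24 | -18 5 | -16 47 | -14 49 | -12 51 | -10 53 | -8 55 | -6 57 | -4 58 | -2 59 | 0 59 | 2 59 | 4 60 | 6 59 | 8 59 | 10 58 | 12 57 | 14 55 | 16 52 | 18 49 | 20 49 | 22 46 | 24 5 | 26 43 | 28 43 | 30 5 | 32 5 | 34 8 | 36 8 | 38 1 | 40 1 | 42 1 | 44 5 | 46 8 | 48 4 | 50 5 | 52 4 | 54 5 | 56 5 | 58 4 | 60 5 | 62 4 | 64 11 | 66 12 | 68 12 | 70 11 | 72 9 | 74 8 | 76 7 | 78 6 | 80 8 | 82 9 | 84 10 | 86 11 | 88 13 | 90 13 | 92 12 | 94 . | 96 5 | 98 5 | 
-48 3 | -46 3 | -44 3 | -42 3 | -40 2 | -38 2 | -36 2 | -34 2 | -32 2 | -30 4 | -28 3 | -26 3 | -24 3 | -22 3 | -20 2 | -18 4 | -16 5 | -14 5 | -12 7 | -10 7 | -8 7 | -6 7 | -4 7 | -2 6 | 0 7 | 2 7 | 4 7 | 6 7 | 8 7 | 10 7 | 12 7 | 14 6 | 16 7 | 18 5 | 20 5 | 22 4 | 24 2 | 26 3 | 28 3 | 30 3 | 32 2 | 34 4 | 36 2 | 38 2 | 40 2 | 42 2 | 44 2 | 46 2 | 48 2 | 50 2 | 52 2 | 54 2 | 56 2 | 58 4 | 60 5 | 62 6 | 64 7 | 66 7 | 68 7 | 70 7 | 72 7 | 74 7 | 76 7 | 78 6 | 80 7 | 82 7 | 84 7 | 86 7 | 88 7 | 90 7 | 92 5 | 94 5 | 96 4 | 98 4 |
```

>>> arm_command(
  increments=[
    {"dx": 0.1,"dy": 0,"dz": 0.8,"wx": 0,"wy": 0,"wz": 0.005,"grip": 2.5},
    {"dx": 0.1,"dy": 0,"dz": 1.4,"wx": 0,"wy": 0,"wz": 0.005,"grip": 2.5},
    {"dx": 0.1,"dy": 0,"dz": 1.8,"wx": 0,"wy": 0,"wz": 0.005,"grip": 2.5},
    {"dx": 0.1,"dy": 0,"dz": 1.9,"wx": 0,"wy": 0,"wz": 0.005,"grip": 2.5},
    {"dx": 0.1,"dy": 0,"dz": 1.9,"wx": 0,"wy": 0,"wz": 0.005,"grip": 2.5},
  ],
)

```text
clock: 6.15
eef_pos: [0.5576, -0.1633, 0.0497]
tool_rot: [0.058, 0.964, -0.016, 0.258]
ft_force: [-0.4, 0.7, 1.0]
grip_width: 0.0277
grasp_force: 59.4
```

```bash
python3 - <<'E'
from h import *
o=monitor.get_obs();print(o["eef_pos"],o["ft_force"],o["grip_width"])
inc(m+.002*up+.002*ry-.009*n,Rp)
E
```

```text
[ 0.55763315 -0.16334889  0.04970996] [-0.3679295   0.68013453  0.98414685] 0.02769019496482218
d cm [-0.04  0.09  0.14] w [-0.001  0.    -0.002]
```

>>> arm_command(
  increments=[
    {"dx": 0,"dy": 0.08,"dz": 0.15,"wx": 0,"wy": 0,"wz": 0,"grip": 2.5},
    {"dx": 0,"dy": 0.08,"dz": 0.15,"wx": 0,"wy": 0,"wz": 0,"grip": 2.5},
  ],
)

```text
clock: 6.35
eef_pos: [0.5586, -0.1629, 0.049]
tool_rot: [0.058, 0.964, -0.016, 0.259]
ft_force: [-1.1, -1.0, 0.8]
grip_width: 0.0285
grasp_force: 59.6
```

>>> arm_command(
  increments=[
    {"dx": 0,"dy": 0,"dz": 0,"wx": 0,"wy": 0,"wz": 0,"grip": 3.3},
    {"dx": 0,"dy": 0,"dz": 0,"wx": 0,"wy": 0,"wz": 0,"grip": 4},
    {"dx": 0,"dy": 0,"dz": 0,"wx": 0,"wy": 0,"wz": 0,"grip": 5},
    {"dx": 0,"dy": 0,"dz": 0,"wx": 0,"wy": 0,"wz": 0,"grip": 5},
    {"dx": 0,"dy": 0,"dz": -3,"wx": 0,"wy": 0,"wz": 0,"grip": 5},
    {"dx": 0,"dy": 0,"dz": -6,"wx": 0,"wy": 0,"wz": 0,"grip": 5},
    {"dx": 0,"dy": 0,"dz": -10,"wx": 0,"wy": 0,"wz": 0,"grip": 5},
    {"dx": 0,"dy": 0,"dz": -14,"wx": 0,"wy": 0,"wz": 0,"grip": 5},
    {"dx": 0,"dy": 0,"dz": -14,"wx": 0,"wy": 0,"wz": 0,"grip": 5},
  ],
)

```text
clock: 7.25
eef_pos: [0.4903, -0.155, 0.1757]
tool_rot: [0.058, 0.963, -0.017, 0.263]
ft_force: [0.2, -0.4, 0.8]
grip_width: 0.05
grasp_force: 0.0
```

```bash
python3 - <<'E'
from h import *
im,d,W=snap("wrist","w4")
D=W.reshape(-1,3);D=D[np.isfinite(D).all(1)]
def loc(D):return (D-m)@up*1e3,(D-m)@ry*1e3,((D-m)@n+.022)*1e3
x,y,h=loc(D)
for Yc in (-76,0):
    k=(abs(y-Yc-2)<17)&(abs(x)<45)&(h>19)&(h<50)
    c,a,L,e=cyl(D[k],m+Yc/1e3*ry,-up);d=c-m;print(Yc,k.sum(),"centre up,ry,n",d@up*1e3,d@ry*1e3,d@n*1e3,"axis",a@up,a@ry,a@n,L,e)
# top camera for cover
im,d,W=snap("top","top1");I=im.astype(int)
b=(I[...,2]-I[...,0]>60)&np.isfinite(W[...,0])&(W[...,2]>.2)&(W[...,0]>.55)
B=W[b];x,y,h=loc(B);print("cover edge (y from m, rack-x from m, z)")
for Y in range(-130,140,20):
    k=abs(y-Y)<10
    if k.any():
        q=B[k];X=(q-m)@rx;print(Y,k.sum(),X.min().round(3),X.max().round(3),q[:,2].min().round(3),q[:,2].max().round(3))
print(monitor.get_obs()["eef_pos"])
E
```

```text
-76 2244 centre up,ry,n 0.27637184886748106 -73.95966698115005 2.0800644118750444 axis -0.9999713879910428 0.004979530204559865 0.0056945129914170054 0.06001958230258733 0.0005745088624733434
0 2187 centre up,ry,n 1.5873794670831722 2.058714716557679 2.035453981670211 axis -0.9999915584790355 0.004052571422848766 -0.0006779642558897606 0.06095357638372523 0.0005507012432379328
cover edge (y from m, rack-x from m, z)
-130 1 0.101 0.101 0.239 0.239
-110 15 0.101 0.103 0.237 0.24
-90 20 0.1 0.103 0.235 0.24
-70 14 0.1 0.102 0.236 0.241
-50 12 0.1 0.103 0.237 0.24
-30 18 0.094 0.102 0.237 0.25
-10 32 0.093 0.103 0.236 0.251
10 35 0.095 0.102 0.238 0.25
30 22 0.095 0.104 0.235 0.251
50 14 0.101 0.104 0.235 0.239
70 12 0.101 0.103 0.237 0.24
90 14 0.101 0.103 0.236 0.241
110 18 0.1 0.104 0.237 0.241
130 2 0.102 0.102 0.239 0.239
[ 0.48950288 -0.15444294  0.17153217]
```

View pics/w4.png

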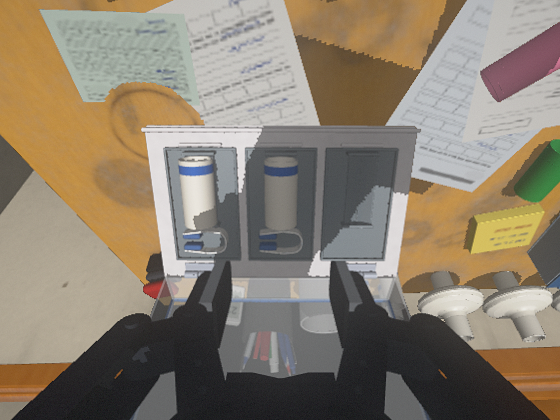

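The spare tube is home in the middle dish: same height as the set tube, 76 mm beside it, and within 1.3 mm along the slope. Now I plan the cover closing: fingers shut, behind the top edge, following the arc.

```bash
cat >> h.py <<'E'
Hh=np.array([.100,.088])
def pose(X,Z,tau):  # rack-plane coords (X from m along rx, world Z), tilt deg
    p=m+X*rx;p[2]=Z;p=p+.002*ry
    t=np.radians(tau);return p,frame(-rx,rx*np.sin(t)-np.array([0,0,np.cos(t)]))
def plate(th,s,tau,extra=0):
    f=np.radians(210)-th;u=np.array([np.cos(f),np.sin(f)]);v=np.array([u[1],-u[0]])
    d=f-np.radians(90+tau);P=Hh+s*u+(.042+.011*max(np.cos(d),0)+extra)*v;return pose(P[0],P[1],tau)
E
python3 - <<'E'
from h import *
W=np.load("top1.npz")["W"];D=W.reshape(-1,3);D=D[np.isfinite(D).all(1)]
X=(D-m)@rx;y=(D-m)@ry
for a in np.arange(.10,.34,.02):
    k=(abs(X-a)<.01)&(abs(y)<.07);print(round(a,2),np.percentile(D[k,2],99.5).round(3) if k.any() else None,end="; ")
print()
inc(*pose(-.02,.31,16)); p0,R0=pose(-.02,.31,16)
for th in (1.95,1.81): print(th,plate(th,.125,16)[0])
inc(*pose(.14,.30,16),p0,R0)
E
```

```text
0.1 0.25; 0.12 None; 0.14 None; 0.16 None; 0.18 None; 0.2 0.088; 0.22 0.088; 0.24 0.134; 0.26 0.143; 0.28 0.145; 0.3 0.136; 0.32 0.136; 
d cm [-1.073e+01  1.000e-02 -9.770e+00] w [-0.002  0.248 -0.002]
1.95 [ 0.6859532  -0.17775779  0.21931114]
1.81 [ 0.66751974 -0.17555973  0.22284948]
d cm [-15.1    0.     5.37] w [0. 0. 0.]
```

>>> arm_command(
  increments=[
    {"dx": -3,"dy": 0,"dz": -3.5,"wx": 0,"wy": 0.08,"wz": 0,"grip": 0},
    {"dx": -6,"dy": 0,"dz": -6.5,"wx": 0,"wy": 0.16,"wz": 0,"grip": 0},
    {"dx": -9,"dy": 0,"dz": -9,"wx": 0,"wy": 0.24,"wz": 0,"grip": 0},
    {"dx": -10.7,"dy": 0,"dz": -9.8,"wx": 0,"wy": 0.248,"wz": 0,"grip": 0},
    {"dx": -10.7,"dy": 0,"dz": -9.8,"wx": 0,"wy": 0.248,"wz": 0,"grip": 0},
    {"dx": -10.7,"dy": 0,"dz": -9.8,"wx": 0,"wy": 0.248,"wz": 0,"grip": 0},
    {"dx": -10.7,"dy": 0,"dz": -9.8,"wx": 0,"wy": 0.248,"wz": 0,"grip": 0},
  ],
)

```text
clock: 8.05
eef_pos: [0.5306, -0.1589, 0.305]
tool_rot: [0.06, 0.989, -0.008, 0.135]
ft_force: [-1.0, 0.4, -0.4]
grip_width: -0.0002
grasp_force: 0.0
```

```bash
python3 - <<'E'
from h import *
print(monitor.get_obs()["eef_pos"])
inc(*pose(.14,.30,16))
E
```

```text
[ 0.53060288 -0.1588796   0.30504156]
d cm [-15.49  -0.     4.82] w [ 0.    -0.009 -0.002]
```

>>> arm_command(
  increments=[
    {"dx": -5,"dy": 0,"dz": 1.5,"wx": 0,"wy": -0.01,"wz": 0,"grip": 0},
    {"dx": -10,"dy": 0,"dz": 3,"wx": 0,"wy": -0.01,"wz": 0,"grip": 0},
    {"dx": -15.5,"dy": 0,"dz": 4.8,"wx": 0,"wy": -0.01,"wz": 0,"grip": 0},
    {"dx": -15.5,"dy": 0,"dz": 4.8,"wx": 0,"wy": -0.01,"wz": 0,"grip": 0},
    {"dx": -15.5,"dy": 0,"dz": 4.8,"wx": 0,"wy": -0.01,"wz": 0,"grip": 0},
    {"dx": -15.5,"dy": 0,"dz": 4.8,"wx": 0,"wy": -0.01,"wz": 0,"grip": 0},
  ],
)

```text
clock: 8.65
eef_pos: [0.6919, -0.1788, 0.3024]
tool_rot: [0.06, 0.988, -0.008, 0.141]
ft_force: [-0.0, 0.5, 0.4]
grip_width: -0.0001
grasp_force: 0.0
```

```bash
python3 - <<'E'
from h import *
print(monitor.get_obs()["eef_pos"],pose(.14,.3,16)[0])
inc(*pose(.14,.225,16))
E
```

```text
[ 0.69187387 -0.17876859  0.30244851] [ 0.69155068 -0.17842525  0.3       ]
d cm [2.19 0.03 7.43] w [-0.     0.003 -0.002]
```

>>> arm_command(
  increments=[
    {"dx": 0.7,"dy": 0,"dz": 2.5,"wx": 0,"wy": 0,"wz": 0,"grip": 0},
    {"dx": 1.5,"dy": 0,"dz": 5,"wx": 0,"wy": 0,"wz": 0,"grip": 0},
    {"dx": 2.2,"dy": 0,"dz": 7.4,"wx": 0,"wy": 0,"wz": 0,"grip": 0},
    {"dx": 2.2,"dy": 0,"dz": 7.4,"wx": 0,"wy": 0,"wz": 0,"grip": 0},
    {"dx": 2.2,"dy": 0,"dz": 7.4,"wx": 0,"wy": 0,"wz": 0,"grip": 0},
  ],
)

```text
clock: 9.15
eef_pos: [0.692, -0.1789, 0.2284]
tool_rot: [0.06, 0.988, -0.009, 0.142]
ft_force: [0.3, -0.3, 0.7]
grip_width: -0.0003
grasp_force: 0.0
```

```bash
python3 - <<'E'
from h import *
o=monitor.get_obs();print(o["eef_pos"],o["ft_force"])
for th in np.arange(1.8,.8,-.1): inc(*plate(th,.125,16+(1.8-th)/1.8*14))
E
```

```text
[ 0.69196444 -0.17892162  0.22836052] [ 0.30964993 -0.33268472  0.70857839]
d cm [ 2.65  0.04 -0.22] w [-0.001  0.007 -0.002]
d cm [ 3.93  0.03 -0.68] w [-0.001 -0.006 -0.002]
d cm [ 5.26  0.03 -1.  ] w [-0.001 -0.02  -0.002]
d cm [ 6.63  0.03 -1.19] w [-0.001 -0.034 -0.002]
d cm [ 8.01  0.02 -1.23] w [-0.001 -0.047 -0.002]
d cm [ 9.39  0.02 -1.13] w [-0.001 -0.061 -0.002]
d cm [10.76  0.02 -0.88] w [-0.001 -0.074 -0.002]
d cm [12.11  0.02 -0.49] w [-0.001 -0.088 -0.002]
d cm [1.34e+01 1.00e-02 4.00e-02] w [-0.001 -0.101 -0.002]
d cm [1.464e+01 1.000e-02 7.100e-01] w [-0.001 -0.115 -0.002]
```

>>> arm_command(
  increments=[
    {"dx": 1.3,"dy": 0,"dz": -0.1,"wx": 0,"wy": 0,"wz": 0,"grip": 0},
    {"dx": 2.6,"dy": 0,"dz": -0.2,"wx": 0,"wy": 0,"wz": 0,"grip": 0},
    {"dx": 3.9,"dy": 0,"dz": -0.7,"wx": 0,"wy": -0.005,"wz": 0,"grip": 0},
    {"dx": 5.3,"dy": 0,"dz": -1.0,"wx": 0,"wy": -0.02,"wz": 0,"grip": 0},
    {"dx": 6.6,"dy": 0,"dz": -1.2,"wx": 0,"wy": -0.035,"wz": 0,"grip": 0},
    {"dx": 8.0,"dy": 0,"dz": -1.2,"wx": 0,"wy": -0.05,"wz": 0,"grip": 0},
  ],
)

```text
clock: 9.75
eef_pos: [0.6157, -0.1698, 0.2212]
tool_rot: [0.059, 0.983, -0.011, 0.172]
ft_force: [2.0, 0.2, 0.8]
grip_width: -0.0
grasp_force: 1.3
```

```bash
python3 - <<'E'
from h import *
o=monitor.get_obs();print(o["eef_pos"],o["ft_force"])
im,d,W=snap("scene","s2")
for th in np.arange(1.3,.3,-.1): inc(*plate(th,.125,16+(1.8-th)/1.8*14))
E
```

```text
[ 0.61571483 -0.16976327  0.22124169] [1.97892274 0.23043955 0.77323054]
d cm [1.48 0.03 0.22] w [-0.002 -0.005 -0.002]
d cm [2.86 0.03 0.39] w [-0.002 -0.019 -0.002]
d cm [4.22 0.02 0.71] w [-0.002 -0.032 -0.002]
d cm [5.55 0.02 1.17] w [-0.002 -0.046 -0.002]
d cm [6.82 0.02 1.76] w [-0.002 -0.059 -0.002]
d cm [8.03 0.02 2.49] w [-0.002 -0.073 -0.002]
d cm [9.15 0.02 3.35] w [-0.002 -0.086 -0.002]
d cm [10.18  0.02  4.32] w [-0.002 -0.1   -0.002]
d cm [11.1   0.02  5.39] w [-0.002 -0.114 -0.002]
d cm [11.9   0.02  6.56] w [-0.002 -0.127 -0.002]
```

View pics/s2.png

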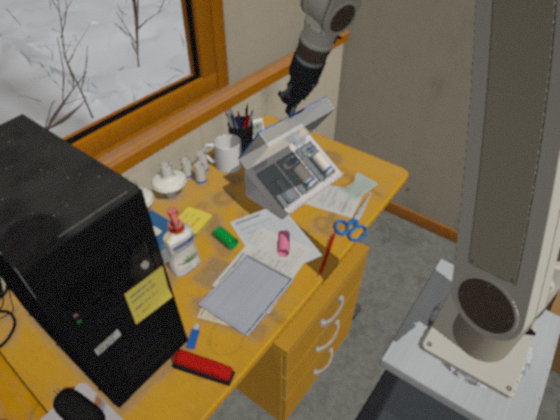

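The scene view shows the cover's front edge (325,105) moving forward with the fingers behind it at (290,105), and both tubes in place. Contact is about 2 N, as expected. I'll continue along the arc.

>>> arm_command(
  increments=[
    {"dx": 1.5,"dy": 0,"dz": 0.2,"wx": 0,"wy": -0.005,"wz": 0,"grip": 0},
    {"dx": 2.9,"dy": 0,"dz": 0.4,"wx": 0,"wy": -0.02,"wz": 0,"grip": 0},
    {"dx": 4.2,"dy": 0,"dz": 0.7,"wx": 0,"wy": -0.03,"wz": 0,"grip": 0},
    {"dx": 5.5,"dy": 0,"dz": 1.2,"wx": 0,"wy": -0.045,"wz": 0,"grip": 0},
    {"dx": 6.8,"dy": 0,"dz": 1.8,"wx": 0,"wy": -0.06,"wz": 0,"grip": 0},
    {"dx": 8.0,"dy": 0,"dz": 2.5,"wx": 0,"wy": -0.075,"wz": 0,"grip": 0},
    {"dx": 9.1,"dy": 0,"dz": 3.3,"wx": 0,"wy": -0.085,"wz": 0,"grip": 0},
    {"dx": 10.2,"dy": 0,"dz": 4.3,"wx": 0,"wy": -0.1,"wz": 0,"grip": 0},
  ],
)

```text
clock: 10.6
eef_pos: [0.5343, -0.1602, 0.1456]
tool_rot: [0.059, 0.974, -0.014, 0.22]
ft_force: [1.1, -0.6, 1.0]
grip_width: -0.0
grasp_force: 0.7
```

```bash
python3 - <<'E'
from h import *
o=monitor.get_obs();print(o["eef_pos"],o["ft_force"])
for th in np.arange(.5,-.15,-.1): print(th.round(1),end=" ");inc(*plate(th,.125,16+(1.8-th)/1.8*14))
E
```

```text
[ 0.53428965 -0.1601713   0.1456411 ] [ 1.06145939 -0.63973746  1.02028953]
0.5 d cm [1.3  0.05 0.93] w [-0.002 -0.012 -0.001]
0.4 d cm [2.21 0.05 2.01] w [-0.002 -0.026 -0.001]
0.3 d cm [3.01 0.05 3.18] w [-0.002 -0.039 -0.001]
0.2 d cm [3.67 0.05 4.43] w [-0.002 -0.053 -0.001]
0.1 d cm [4.2  0.06 5.74] w [-0.002 -0.066 -0.001]
0.0 d cm [4.58 0.06 7.1 ] w [-0.002 -0.08  -0.001]
-0.1 d cm [4.84 0.06 8.39] w [-0.002 -0.093 -0.001]
```

>>> arm_command(
  increments=[
    {"dx": 1.3,"dy": 0,"dz": 0.9,"wx": 0,"wy": -0.01,"wz": 0,"grip": 0},
    {"dx": 2.2,"dy": 0,"dz": 2.0,"wx": 0,"wy": -0.025,"wz": 0,"grip": 0},
    {"dx": 3.0,"dy": 0,"dz": 3.2,"wx": 0,"wy": -0.04,"wz": 0,"grip": 0},
    {"dx": 3.7,"dy": 0,"dz": 4.4,"wx": 0,"wy": -0.05,"wz": 0,"grip": 0},
    {"dx": 4.2,"dy": 0,"dz": 5.7,"wx": 0,"wy": -0.065,"wz": 0,"grip": 0},
    {"dx": 4.4,"dy": 0,"dz": 6.3,"wx": 0,"wy": -0.07,"wz": 0,"grip": 0},
    {"dx": 4.5,"dy": 0,"dz": 6.7,"wx": 0,"wy": -0.075,"wz": 0,"grip": 0},
    {"dx": 4.5,"dy": 0,"dz": 6.7,"wx": 0,"wy": -0.075,"wz": 0,"grip": 0},
  ],
)

```text
clock: 11.4
eef_pos: [0.5204, -0.1584, 0.0652]
tool_rot: [0.058, 0.965, -0.016, 0.254]
ft_force: [-13.9, 3.8, 18.3]
grip_width: -0.0
grasp_force: 11.7
```

```bash
python3 - <<'E'
from h import *
o=monitor.get_obs();print(o["eef_pos"],o["ft_force"],"force along n",o["ft_force"]@n)
inc(*plate(0,.125,30))
E
```

```text
[ 0.52036241 -0.15835614  0.06520958] [-13.88179431   3.82051062  18.34379903] force along n 23.004449239246004
d cm [-0.11  0.04  0.44] w [-0.002 -0.009 -0.002]
```

>>> arm_command(
  increments=[
    {"dx": 0,"dy": 0,"dz": 0.1,"wx": 0,"wy": 0,"wz": 0,"grip": 0},
    {"dx": 0,"dy": 0,"dz": 0.1,"wx": 0,"wy": 0,"wz": 0,"grip": 0},
    {"dx": 0,"dy": 0,"dz": 0.1,"wx": 0,"wy": 0,"wz": 0,"grip": 0},
    {"dx": 0,"dy": 0,"dz": -3,"wx": 0,"wy": 0,"wz": 0,"grip": 0},
    {"dx": 0,"dy": 0,"dz": -7,"wx": 0,"wy": 0,"wz": 0,"grip": 0},
    {"dx": 2,"dy": 0,"dz": -12,"wx": 0,"wy": 0,"wz": 0,"grip": 0},
    {"dx": 7,"dy": 0,"dz": -15,"wx": 0,"wy": 0,"wz": 0,"grip": 0},
    {"dx": 12,"dy": 0,"dz": -18,"wx": 0,"wy": 0,"wz": 0,"grip": 0},
    {"dx": 15,"dy": 0,"dz": -18,"wx": 0,"wy": 0,"wz": 0,"grip": 0},
    {"dx": 15,"dy": 0,"dz": -18,"wx": 0,"wy": 0,"wz": 0,"grip": 0},
  ],
)

```text
clock: 12.4
eef_pos: [0.296, -0.1291, 0.1426]
tool_rot: [0.061, 0.966, -0.014, 0.25]
ft_force: [-0.5, 0.8, -0.9]
grip_width: -0.0003
grasp_force: 0.0
```

```bash
python3 - <<'E'
from h import *
for cam in("top","wrist"):
    im,d,W=snap(cam,cam+"9")
    D=W.reshape(-1,3);c=im.reshape(-1,3).astype(int);g=np.isfinite(D).all(1);D=D[g];c=c[g]
    x=(D-m)@up*1e3;y=(D-m)@ry*1e3;h=((D-m)@n+.022)*1e3
    k=(abs(y)<120)&(x>-60)&(x<110)&(h>30)&(h<80);b=k&(c[:,2]-c[:,0]>50)
    print(cam,k.sum(),b.sum())
    for X in range(-80,120,10):
        s=b&(abs(x-X)<5)
        if s.sum()>2: print(X,s.sum(),np.median(h[s]).round(1),end=" | ")
    A=np.c_[x[k],np.ones(k.sum())];print("slope/h",np.linalg.lstsq(A,h[k],rcond=None)[0])
a=np.hstack([cv2.imread("pics/top9.png")[80:250,280:470],]);b=cv2.imread("pics/wrist9.png")
a=cv2.resize(a,None,fx=2.2,fy=2.2);b=cv2.resize(b,(374*560//420,374));cv2.imwrite("pics/fin.png",np.hstack([a,b])[:,:800])
E
```

```text
top 8536 430
-50 80 44.3 | -40 84 47.0 | 90 50 46.2 | 100 215 46.6 | slope/h [-2.80132679e-03  4.57872449e+01]
wrist 3760 445
-50 130 48.7 | -40 310 48.5 | -30 3 49.2 | slope/h [ 0.0472585  46.71375755]
```

View pics/fin.png

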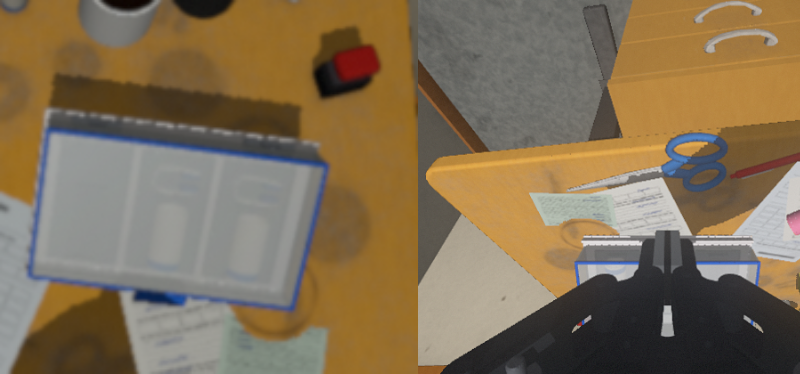

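The picture shows the cover flat on the deck: its blue rim is 47 mm above the deck at the front and 46.5 mm at the rear, so the tilt is close to 0. Both tubes lie in place underneath, so I'm handing in.

```bash
python3 -c "
from workcell import job;print(job.job_done())"
```

```text
the job is handed in; nothing more can be done
None
```

I laid the spare mouthpiece home in the middle dish with its blue band to the front, closed the clear cover fully without slamming it, did not touch the finished set or the pump bottle, and handed the job in; no verdict came back.

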